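# Release the egg turner left switched on

## Task

One of the four identical latching keys on the egg-turner control box has been left latched down. With the fingertip, go along the row from the left-hand end (as seen from the robot) and tap each of the four keys lightly to feel which one no longer springs; then press that key right down and let it go, so that it comes up level with the rest. Do not press any of the other three far enough to switch it on, and leave everything else on the bench as it lies.

Things in the scene. Friction and masses are not known exactly. Their poses are not given: they have to be found in the camera images.
- control_box: grey control box fixed to the bench, 180 mm deep (x) by 250 mm wide (y), z up, front (-x) towards the robot; origin at the centre of its underside. Flat key deck 48 mm above the bench, x -90 to +30 mm, with a 6 mm high pencil trough at its front (x -89 to -64); raised back, x +30 to +90 mm, 76 mm high. Four identical white keys stand on the deck in a row along y.
- key1_place (a point): place of key 1, the leftmost (+y end of the box): a point fixed on the box, at the centre of the key's top face as it is when the key is up, 62 mm above the bench. Each key is a cap 44 mm long (box x), 26 mm wide (box y), standing 14 mm above the deck when up; 48 mm from key to key. Keys go straight down, 10 mm at most. Any of the four may be the latched one.
- key2_place (a point): same point for key 2. An up key starts to give at about 2 N, then 0.6 N for each mm, and springs back by itself when let go; pressed more than 6 mm (about 5.5 N) it switches on, which is wrong. A tap of 1 to 3 N is light enough.
- key3_place (a point): same point for key 3. The latched key stands 4 mm lower than an up one and does not give below about 4.5 N; pressed on, its catch trips about 7 mm below the up height (6 to 8 N). Press it to its stop, 10 mm below the up height (about 9 N to get there, so press with 12 to 15 N), and lift off: it springs up level with the others.
- key4_place (a point): same point for key 4, the rightmost (-y end of the box). The keys' own travel is not reported and has to be felt. In the rules, key_1 to key_4 are these travels (m, 0 when up, growing downwards) and key_1_c0 to key_4_c0 the key caps.
- catch (a joint): small steel catch (catch_c0) sliding inside the box, out of sight, under whichever key is latched: 0.006 m while it holds that key down, below 0.003 m once the press has tripped it; it then stays out of the way.
- pencil: pencil, 150 mm long, 8 mm thick, lying in the trough along the front edge of the box; origin under its middle
- tape_roll: roll of tape, 54 mm across, 18 mm high, lying flat on the raised back of the box; origin at the centre of its underside
- torch: black egg-candling torch, 178 mm long, 34 mm thick, lying to the left of the box; origin under its middle
- calculator: black desk calculator, 150 x 100 x 25 mm, lying to the right of the box; origin at the centre of its underside
- ruler: metal ruler, 215 x 28 x 4 mm, lying on the bench in front of the box; origin at the centre of its underside
- pen_mug: white mug with pens, 80 mm across, 135 mm high, standing at the right; origin at the centre of its underside

How it is judged:
By the outcome, as a careful person would: the job done as asked, in the order asked, and still so for the second after the job is handed in, with the robot touching nothing.
It also fails if it takes over 48 s, if anything falls off the work surface, if the arm or the gripper's body presses on something with over 40 N, if the wrist force passes 120 N, or if a joint passes its speed limit or range.

## Robot

A 6-joint arm with a two-finger parallel gripper is mounted at the origin on the work surface. World frame = base frame: x ahead of the robot, y to its left, z up, the work surface at z = 0. Lengths are in mm, angles in degrees, forces in N, time in s.
With the tool pointing down it reaches from about 325 to 775 mm from the base axis. Payload 5.5 kg.
Tool frame: the origin (TCP) lies on the mounting face of the last link; the fingertips stand 182 mm ahead of it and the grasp point (between the pads) lies 163 mm ahead of it; z points along the fingers, y is the direction in which the jaws open and shut (so a half turn about z gives the same grasp; the last joint's range is limited). The gripper opens to 88 mm and grips with 3 to 60 N. Pads are 20 mm wide; open, the fingers measure 115 mm over their backs; the gripper's body (75 mm by 178 mm) begins 61 mm behind the grasp point.
Start: joints at [-71.259, 5.22, 70.514, -0, 104.267, -3.249], TCP at [224.669, -556.365, 404.631] pointing down, gripper open.
Joint ranges: [-164.24, 164.24], [-49.07, 125.15], [9.68, 141.18], [-86.29, 266.29], [3.28, 154.24], [-151.56, 151.56]. Speed limits (degrees/s): [147.25, 147.25, 172.46, 180, 180, 180].

## Interface

Orientations are given as [roll, pitch, yaw] about the fixed x, y, z axes, in that order (R = Rz(yaw) Ry(pitch) Rx(roll)).
In Python, from cell import robot gives the robot as it stands.
- The arm moves only by the tool drive_tool, never from a script. Its argument "targets" is a list of rows, each a list of 5 numbers: the opening in per cent of the stroke, from 0 (shut) to 100 (fully open), then the shift along the tool's x, y, z in cm, then the turn about the tool's z in rad. In form: [[gripper, tx, ty, tz, twist], ...]. A call has 1 to 8 rows; each row is the pose to reach, as a shift and turn from the pose measured when the call began, along the tool's axes at that moment; what a row does not reach only later rows make up. A row lasts 1/12 s, in which the tool goes at most 41.7 mm and 7.16 degrees, less where a joint would pass 70% of its speed; a pose out of reach is approached as far as the arm can. A call with a gripper value outside its range is refused whole. The fingers move at their own pace and stop on an object; "force" is the grip in N (left out, the last holds). Time passes only in rows, so rows that repeat a pose let the fingers close. It gives the time, the measured TCP pose, the force and the opening at its end, in the units of the state.
- robot.get_obs(): the state, without advancing time (a new reading comes with each control period).
- robot.grab_frame(name): name is "side" or "top" or "wrist"; returns the picture (480x640x3 uint8, blue, green, red); there is no depth.
- robot.calibration(name): a dict with "fx", "fy", "cx", "cy" (pixels), "extrinsics" (4x4, takes a point from world to camera coordinates). Camera axes: x right, y down, z forward; pixel columns grow to the right and rows downward; lengths in mm; the calibration is good to about 2 mm. A picture is of the moment at which its call begins: read the wrist's pose just before it. calibration takes no time and is no camera call; for the wrist camera it gives the pose at the moment of the call.
- robot.sign_off(): hands the job in, once; it reports no verdict.
Trained networks look in the newest picture that a camera, given by its name, has taken for a name from the list of things; names that differ only in an ending like _2 or _b are one class to them, and where a whole thing is asked for, a point or a joint stands for the part that bears it (a point fixed in the world has none). Each returns a list of dicts, best first, with "conf" (0 to 1); they miss things now and then, are a little off and sometimes report something else, mostly with a low value. They report only what shows in the picture. A call takes as long as a camera call.
- robot.find_in(camera, target): "position" ([x, y, z] in mm, in world coordinates, good to about 4 mm: the middle of the surface that is visible of it).
- robot.tip_of(camera, target): "position" ([x, y, z] in mm, in world coordinates, good to about 4 mm: a listed point, or the origin of a listed thing).
The state is a dict: "t": time; "qpos": joint angles; "joint_vel": joint speeds; "joint_torque": joint torques, N m; "ee_pos": TCP position; "eef_rot": TCP orientation; "contact_force": force on the tool from outside, world axes, zero at the start; "moment": the same for the moment, N m; "gripper_width": finger opening in mm.
Only numpy, scipy, OpenCV 4.12 (cv2) and the standard library are available. Lean on these libraries where they do the work, as an engineer would, in place of code of your own. Each camera call takes 0.05 s, during which the arm holds its last target.

## Working session

There is one attempt and no reset: what is moved stays moved. The work goes in short steps, Python scripts to look and compute and a tool call to move; the robot and the scene stay as the last step left them, time stands still between calls to the robot, and variables do not carry over. Pictures are saved under pics/ and viewed, and the job is handed in when it is done.

Besides the shell and the picture viewer there is one more tool, called after ">>>" as a command line: name --pt "numbers of a row" for each row, then --argument value for the rest. drive_tool: Moves the arm, as the interface text tells. Its arguments: {"type":"object","properties":{"targets":{"type":"array"},"force":{"type":"number"}},"required":["targets"]}

```bash
mkdir -p pics; ls; python3 - <<'E'
from cell import robot
import cv2
o=robot.get_obs()
print({k:(v if not hasattr(v,'round') else v) for k,v in o.items()})
for c in ["top","side"]:
    f=robot.grab_frame(c); cv2.imwrite(f"pics/{c}0.png",f)
    for n in ["key1_place","key2_place","key3_place","key4_place","control_box"]:
        r=robot.tip_of(c,n); print(c,n,[( [round(x) for x in d["position"]],round(d["conf"],2)) for d in r[:5]])
    cal=robot.calibration(c);print(cal)
E
```

```text
pics
{'t': 0.0, 'qpos': array([-7.12583425e+01,  5.26235936e+00,  7.05829106e+01, -1.07644747e-03,
        1.04267395e+02, -3.24736636e+00]), 'joint_vel': array([-0.01862557, -0.05662926,  0.02002692, -0.08817724, -0.02380573,
        0.00747498]), 'joint_torque': array([ 7.66582616e-04, -4.46454120e+01, -4.06444645e+01,  6.97476813e-02,
        2.94363534e-02, -1.22575757e-04]), 'ee_pos': array([ 224.68091704, -556.39529674,  403.50420952]), 'eef_rot': array([-1.79887456e+02, -5.34005008e-03,  2.19887543e+01]), 'contact_force': array([ 0.3715735 , -0.21831934,  0.83023147]), 'moment': array([0.01852454, 0.00614137, 0.01651018]), 'gripper_width': 87.64293422816489}
top key1_place [([560, 115, 64], 0.69), ([549, 224, 2], 0.53)]
top key2_place [([553, 70, 61], 0.83)]
top key3_place []
top key4_place [([534, -32, 64], 0.73), ([537, -154, -3], 0.68)]
top control_box [([568, 42, 2], 0.71)]
{'fx': 483.9820862948021, 'fy': 483.9820862948021, 'cx': 311.9117143060106, 'cy': 236.0743639851398, 'extrinsics': array([[-2.07236618e-02, -9.99784179e-01, -1.45759766e-03,
        -8.35845857e+01],
  
[... 238 characters left out ...]
00000000e+00]])}
side key1_place [([559, 114, 64], 0.75), ([635, 47, 71], 0.34)]
side key2_place [([554, 68, 63], 0.59)]
side key3_place [([544, 23, 64], 0.91)]
side key4_place [([536, -28, 58], 0.73)]
side control_box [([567, 41, -1], 0.64)]
{'fx': 541.3925595010604, 'fy': 541.3925595010604, 'cx': 317.7930316535976, 'cy': 243.23253745879938, 'extrinsics': array([[-9.13394530e-01, -4.07001667e-01, -7.75085692e-03,
         4.43822909e+02],
       [-2.23177404e-01,  5.16597683e-01, -8.26630922e-01,
         2.32133978e+02],
       [ 3.40444237e-01, -7.53310346e-01, -5.62691073e-01,
         7.98611181e+02],
       [ 0.00000000e+00,  0.00000000e+00,  0.00000000e+00,
         1.00000000e+00]])}
```

View pics/top0.png

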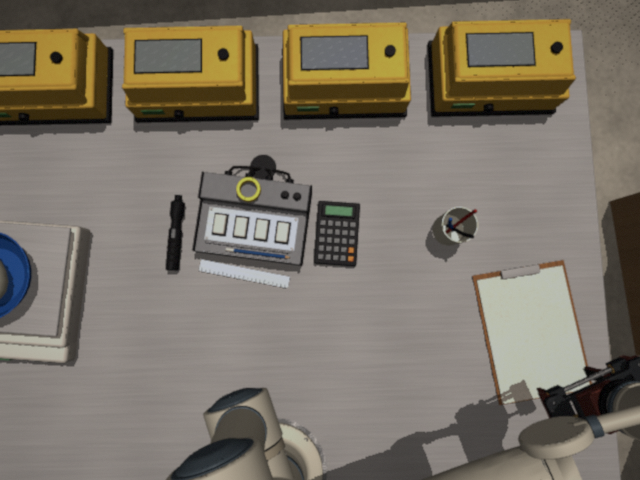

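View pics/side0.png

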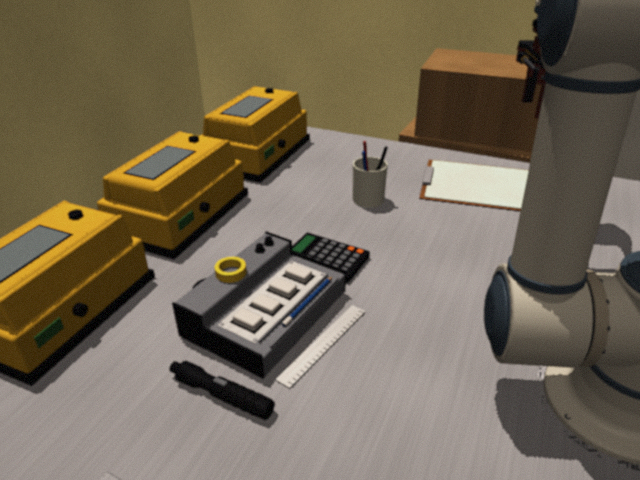

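```bash
python3 - <<'E'
import cv2
f=cv2.imread("pics/top0.png")[165:285,185:325]
cv2.imwrite("pics/top0c.png",cv2.resize(f,None,fx=5,fy=5,interpolation=cv2.INTER_CUBIC))
E
```

```text
(no output)
```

View pics/top0c.png

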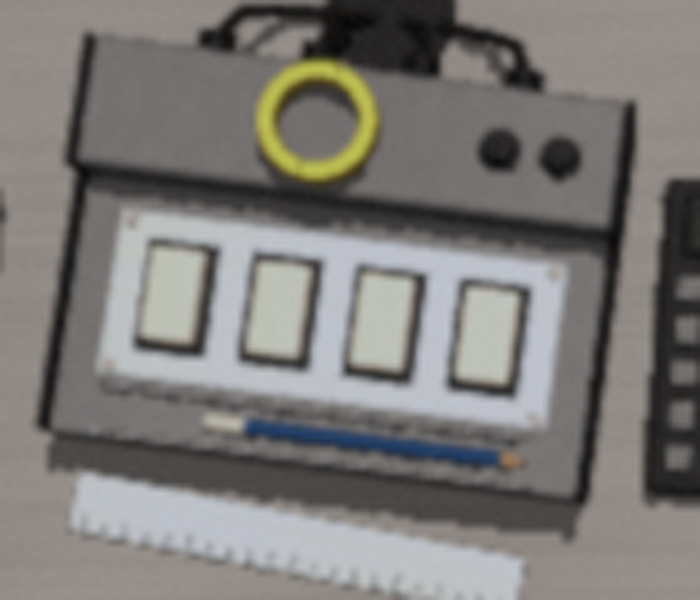

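```bash
cat > h.py <<'E'
import numpy as np
def proj(cal,uv,z):
    E=np.array(cal["extrinsics"]);R=E[:3,:3];t=E[:3,3]
    c=-R.T@t
    out=[]
    for u,v in uv:
        d=R.T@np.array([(u-cal["cx"])/cal["fx"],(v-cal["cy"])/cal["fy"],1])
        out.append(c+d*(z-c[2])/d[2])
    return np.array(out)
E
python3 - <<'E'
from cell import robot
from h import *
p=np.array([(173,296),(279,309),(383,322),(488,335)])/5+[184.6,164.6]
P=proj(robot.calibration("top"),p,62);print(P.round(1))
d=P[0]-P[3];print(P.mean(0),np.degrees(np.arctan2(-d[0],d[1])),np.hypot(*d[:2])/3)
o=robot.get_obs();print(o["t"],o["ee_pos"],o["eef_rot"])
E
```

```text
[[559.1 114.3  62. ]
 [552.2  66.4  62. ]
 [545.3  19.5  62. ]
 [538.4 -27.8  62. ]]
[548.72262388  43.11811504  62.        ] -8.299721083761366 47.883100145792895
0.6 [ 224.67351978 -556.34948258  404.66127414] [ 1.79998482e+02 -1.40447853e-03  2.19915208e+01]
```

>>> drive_tool --pt "0 3 -3 0 -0.1" --pt "0 7 -6 0 -0.2" --pt "0 10 -9 0 -0.3" --pt "0 13.5 -12 0 -0.4" --pt "0 17 -15 0 -0.5" --pt "0 20.5 -18 0 -0.6" --pt "0 24 -21 0 -0.7" --pt "0 27 -24 0 -0.8" --force 20

```text
t: 1.27
ee_pos: [373.7, -256.4, 404.9]
eef_rot: [179.9, 0.0, 68.1]
contact_force: [0.7, -0.3, 0.1]
gripper_width: 37.9
```

>>> drive_tool --pt "0 3.5 0.3 0 -0.05" --pt "0 7.5 0.6 0 -0.1" --pt "0 11.5 1 0 -0.15" --pt "0 15.5 1.3 0 -0.2" --pt "0 19.5 1.6 0 -0.23" --pt "0 23.5 1.9 0 -0.23" --pt "0 27.5 2.2 1 -0.23" --pt "0 31 2.5 2 -0.23"

```text
t: 1.93
ee_pos: [513.1, 24.3, 385.6]
eef_rot: [179.8, -0.0, 81.3]
contact_force: [0.6, 0.1, -0.2]
gripper_width: 0.4
```

```bash
cat > st.py <<'E'
import sys
from h import *
from cell import robot
def st(tx,ty,tz,yaw):
    o=robot.get_obs();p=o["ee_pos"];y=np.radians(o["eef_rot"][2])
    d=np.array([tx,ty])-p[:2]
    print(o["t"],p.round(2),o["eef_rot"].round(2),"F",o["contact_force"].round(2),"w",round(o["gripper_width"],1))
    dw=(o["eef_rot"][2]-yaw)
    print("shift cm",((d@[np.cos(y),np.sin(y)])/10).round(2),((d@[np.sin(y),-np.cos(y)])/10).round(2),round((p[2]-tz)/10,2),"tw",round(np.radians(dw),3))
st(*map(float,sys.argv[1:]))
E
python3 st.py 559.2 114.5 270 81.5
```

```text
1.9333 [513.13  24.34 385.58] [ 1.7981e+02 -1.0000e-02  8.1320e+01] F [ 0.62  0.1  -0.16] w 0.4
shift cm 9.61 3.19 11.56 tw -0.003
```

>>> drive_tool --pt "0 3 1 2 0" --pt "0 6 2 4 0" --pt "0 9 3 6 0" --pt "0 9.6 3.2 8 0" --pt "0 9.6 3.2 9.5 0" --pt "0 9.6 3.2 10 0" --pt "0 9.6 3.2 10 0" --pt "0 9.6 3.2 10 0"

```text
t: 2.6
ee_pos: [559.6, 114.1, 286.5]
eef_rot: [179.8, -0.0, 81.3]
contact_force: [0.6, 0.7, 0.6]
gripper_width: 0.4
```

```bash
python3 st.py 559.2 114.5 246 81.5; python3 - <<'E'
from cell import robot
import cv2
for c in ["side","wrist","top"]:
    f=robot.grab_frame(c);cv2.imwrite(f"pics/{c}1.png",f)
f=cv2.imread("pics/side1.png")[200:400,140:380];cv2.imwrite("pics/side1c.png",cv2.resize(f,None,fx=3,fy=3,interpolation=cv2.INTER_CUBIC))
E
```

```text
2.6 [559.61 114.1  286.49] [ 1.7977e+02 -2.0000e-02  8.1300e+01] F [0.63 0.66 0.56] w 0.4
shift cm 0.03 -0.05 4.05 tw -0.004
```

View pics/side1c.png

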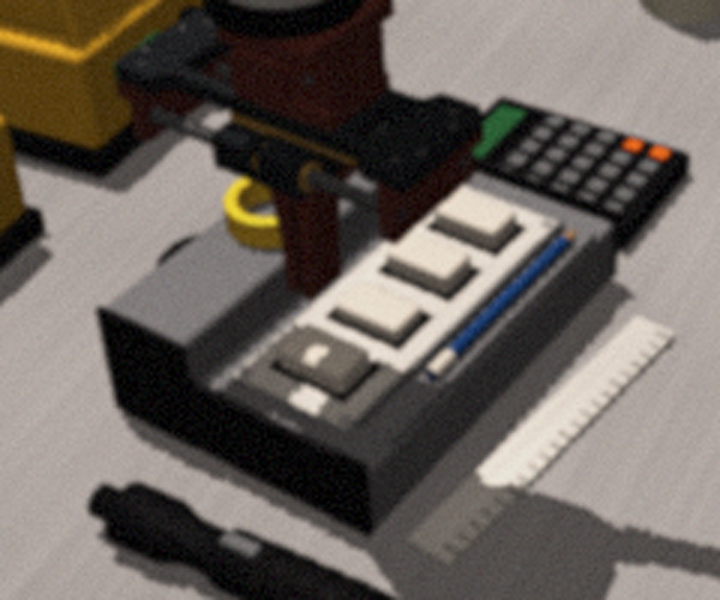

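View pics/wrist1.png

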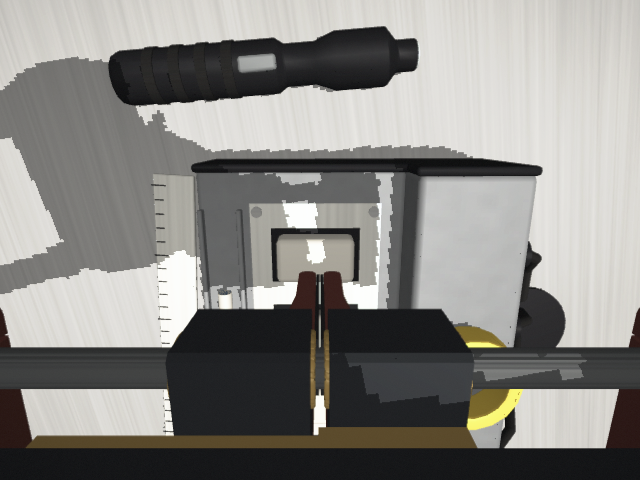

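>>> drive_tool --pt "0 0 0 1.5 0" --pt "0 0 0 3 0" --pt "0 0 0 3.5 0" --pt "0 0 0 3.8 0" --pt "0 0 0 3.8 0" --pt "0 0 0 3.8 0"

```text
t: 3.25
ee_pos: [560.2, 113.9, 250.6]
eef_rot: [179.6, -0.1, 81.3]
contact_force: [-0.9, 0.9, 0.6]
gripper_width: 0.2
```

```bash
python3 st.py 559.2 114.5 244 81.5; python3 - <<'E'
from cell import robot
import cv2
from h import *
c=robot.calibration("side")
f=robot.grab_frame("side");cv2.imwrite("pics/side2.png",f)
f=cv2.imread("pics/side2.png")[220:360,160:340];cv2.imwrite("pics/side2c.png",cv2.resize(f,None,fx=4,fy=4,interpolation=cv2.INTER_CUBIC))
print(robot.get_obs()["contact_force"],robot.get_obs()["ee_pos"])
E
```

```text
3.25 [560.22 113.92 250.6 ] [ 1.7958e+02 -8.0000e-02  8.1270e+01] F [-0.88  0.87  0.57] w 0.2
shift cm 0.04 -0.11 0.66 tw -0.004
[-0.61437605  0.33638846  0.13744947] [560.2838633  113.9498035  250.80325188]
```

View pics/side2c.png

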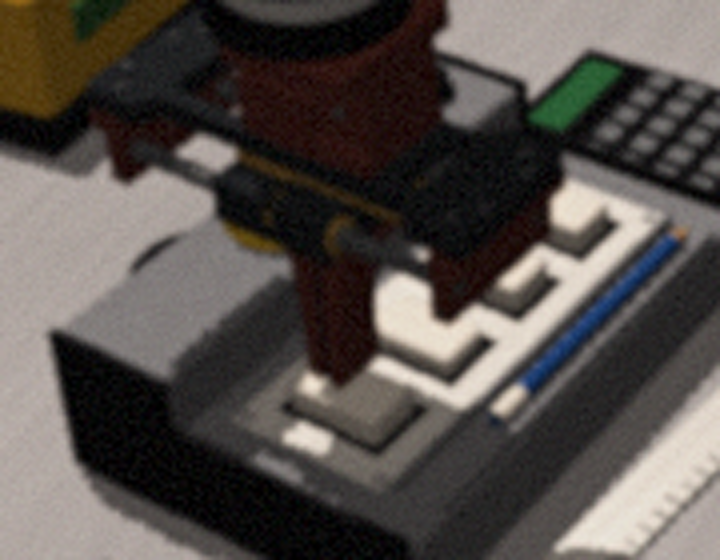

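>>> drive_tool --pt "0 0 -0.1 0.2 0" --pt "0 0 -0.1 0.4 0" --pt "0 0 -0.1 0.5 0" --pt "0 0 -0.1 0.5 0" --pt "0 0 -0.1 0.5 0"

```text
t: 3.72
ee_pos: [559.3, 114.1, 245.7]
eef_rot: [179.6, -0.1, 81.3]
contact_force: [1.5, -0.0, 0.2]
gripper_width: 0.4
```

>>> drive_tool --pt "0 0 0 0 0" --pt "0 0 0 0 0"

```text
t: 3.88
ee_pos: [559.3, 114.1, 245.7]
eef_rot: [179.6, -0.1, 81.3]
contact_force: [-0.5, -0.6, 0.2]
gripper_width: 0.2
```

>>> drive_tool --pt "0 0 0 0.1 0" --pt "0 0 0 0.1 0" --pt "0 0 0 0.1 0"

```text
t: 4.13
ee_pos: [559.3, 114.1, 244.6]
eef_rot: [179.6, -0.1, 81.3]
contact_force: [0.3, 0.0, -0.2]
gripper_width: 0.3
```

>>> drive_tool --pt "0 0 0 0.1 0" --pt "0 0 0 0.1 0" --pt "0 0 0 0.1 0"

```text
t: 4.38
ee_pos: [559.3, 114.1, 243.9]
eef_rot: [179.6, -0.1, 81.3]
contact_force: [-1.1, 0.6, 1.5]
gripper_width: 0.6
```

>>> drive_tool --pt "0 0 0 0.1 0" --pt "0 0 0 0.1 0" --pt "0 0 0 0.1 0"

```text
t: 4.63
ee_pos: [559.3, 114.1, 243.1]
eef_rot: [179.6, -0.1, 81.3]
contact_force: [-1.2, -0.5, 1.9]
gripper_width: 0.8
```

>>> drive_tool --pt "0 0 0 0.1 0" --pt "0 0 0 0.1 0" --pt "0 0 0 0.1 0"

```text
t: 4.88
ee_pos: [559.3, 114.1, 242.2]
eef_rot: [179.6, -0.1, 81.3]
contact_force: [-1.4, -0.7, 3.7]
gripper_width: 0.4
```

>>> drive_tool --pt "0 0 0 -0.8 0" --pt "0 0 0 -1.8 0" --pt "0 -2.4 0 -1.8 0" --pt "0 -4.8 0 -1.6 0" --pt "0 -4.8 0 -0.8 0" --pt "0 -4.8 0 -0.5 0" --pt "0 -4.8 0 -0.4 0" --pt "0 -4.8 0 -0.4 0"

```text
t: 5.55
ee_pos: [552.0, 67.3, 245.7]
eef_rot: [179.6, -0.1, 81.3]
contact_force: [0.2, -0.9, 0.6]
gripper_width: 0.7
```

>>> drive_tool --pt "0 0 0 0 0" --pt "0 0 0 0 0" --pt "0 0 0 0 0"

```text
t: 5.8
ee_pos: [552.1, 67.9, 245.8]
eef_rot: [179.6, -0.1, 81.4]
contact_force: [0.4, -0.3, -0.4]
gripper_width: 0.3
```

>>> drive_tool --pt "0 -0.1 0 0.1 0" --pt "0 -0.1 0 0.2 0" --pt "0 -0.1 0 0.2 0"

```text
t: 6.05
ee_pos: [551.9, 67.0, 243.6]
eef_rot: [179.6, -0.1, 81.4]
contact_force: [-0.5, -0.5, -0.2]
gripper_width: 0.1
```

>>> drive_tool --pt "0 0 0 0.1 0" --pt "0 0 0 0.1 0" --pt "0 0 0 0.1 0"

```text
t: 6.3
ee_pos: [551.9, 66.9, 242.5]
eef_rot: [179.6, -0.1, 81.4]
contact_force: [0.6, 0.1, 0.7]
gripper_width: 0.4
```

>>> drive_tool --pt "0 0 0 0.1 0" --pt "0 0 0 0.1 0" --pt "0 0 0 0.1 0"

```text
t: 6.55
ee_pos: [551.9, 66.9, 241.4]
eef_rot: [179.6, -0.1, 81.4]
contact_force: [-1.1, 0.6, -0.4]
gripper_width: 0.6
```

>>> drive_tool --pt "0 0 0 0.1 0" --pt "0 0 0 0.1 0" --pt "0 0 0 0.1 0"

```text
t: 6.8
ee_pos: [551.9, 66.9, 240.6]
eef_rot: [179.6, -0.1, 81.4]
contact_force: [0.6, 0.4, 1.2]
gripper_width: 0.7
```

>>> drive_tool --pt "0 0 0 0.05 0" --pt "0 0 0 0.05 0" --pt "0 0 0 0.05 0"

```text
t: 7.05
ee_pos: [551.9, 66.9, 240.4]
eef_rot: [179.6, -0.1, 81.4]
contact_force: [-1.3, 0.2, 3.7]
gripper_width: 0.1
```

>>> drive_tool --pt "0 0 0 0.05 0" --pt "0 0 0 0.05 0" --pt "0 0 0 0.05 0"

```text
t: 7.3
ee_pos: [551.9, 66.9, 240.2]
eef_rot: [179.6, -0.1, 81.4]
contact_force: [-2.4, 0.1, 4.3]
gripper_width: 0.6
```

Key 1 gives from the full height. Key 2 stands about 4 mm lower and is stiff. I'll still tap keys 3 and 4 before pressing anything.

>>> drive_tool --pt "0 0 0 -1 0" --pt "0 0 0 -2 0" --pt "0 -2.4 0 -2 0" --pt "0 -4.8 0 -1.8 0" --pt "0 -4.8 0 -1 0" --pt "0 -4.8 0 -0.7 0" --pt "0 -4.8 0 -0.6 0" --pt "0 -4.8 0 -0.6 0"

```text
t: 7.97
ee_pos: [544.6, 20.1, 245.6]
eef_rot: [179.7, -0.1, 81.4]
contact_force: [-0.2, -0.2, -0.0]
gripper_width: 0.5
```

>>> drive_tool --pt "0 0 0 0 0" --pt "0 0 0 0 0" --pt "0 0 0 0 0"

```text
t: 8.22
ee_pos: [544.7, 20.7, 245.9]
eef_rot: [179.6, -0.1, 81.4]
contact_force: [-0.1, 1.2, -0.4]
gripper_width: 0.2
```

>>> drive_tool --pt "0 -0.1 0 0.1 0" --pt "0 -0.1 0 0.15 0" --pt "0 -0.1 0 0.15 0"

```text
t: 8.47
ee_pos: [544.6, 19.8, 244.5]
eef_rot: [179.6, -0.1, 81.4]
contact_force: [0.5, 0.5, -0.5]
gripper_width: 0.2
```

>>> drive_tool --pt "0 0 0 0.1 0" --pt "0 0 0 0.1 0" --pt "0 0 0 0.1 0"

```text
t: 8.72
ee_pos: [544.6, 19.8, 243.7]
eef_rot: [179.6, -0.1, 81.4]
contact_force: [-0.7, -0.0, 2.2]
gripper_width: 0.5
```

>>> drive_tool --pt "0 0 0 0.1 0" --pt "0 0 0 0.1 0" --pt "0 0 0 0.1 0"

```text
t: 8.97
ee_pos: [544.6, 19.8, 242.8]
eef_rot: [179.6, -0.1, 81.4]
contact_force: [-0.5, -0.4, 3.1]
gripper_width: 0.4
```

Key 3 is up and springy. Key 4 is next.

>>> drive_tool --pt "0 0 0 -0.8 0" --pt "0 0 0 -1.8 0" --pt "0 -2.4 0 -1.8 0" --pt "0 -4.8 0 -1.6 0" --pt "0 -4.8 0 -0.8 0" --pt "0 -4.8 0 -0.4 0" --pt "0 -4.8 0 -0.35 0" --pt "0 -4.8 0 -0.35 0"

```text
t: 9.63
ee_pos: [537.4, -27.0, 245.8]
eef_rot: [179.7, -0.2, 81.5]
contact_force: [0.2, 0.4, -0.1]
gripper_width: 0.3
```

>>> drive_tool --pt "0 0 0 0 0" --pt "0 0 0 0 0" --pt "0 0 0 0 0"

```text
t: 9.88
ee_pos: [537.5, -26.5, 246.0]
eef_rot: [179.7, -0.2, 81.5]
contact_force: [0.8, 1.3, 0.4]
gripper_width: 0.8
```

>>> drive_tool --pt "0 -0.1 0 0.1 0" --pt "0 -0.1 0 0.15 0" --pt "0 -0.1 0 0.15 0"

```text
t: 10.13
ee_pos: [537.4, -27.4, 244.5]
eef_rot: [179.7, -0.2, 81.5]
contact_force: [-0.4, 0.3, 0.4]
gripper_width: 0.8
```

>>> drive_tool --pt "0 0 0 0.1 0" --pt "0 0 0 0.1 0" --pt "0 0 0 0.1 0"

```text
t: 10.38
ee_pos: [537.4, -27.4, 243.8]
eef_rot: [179.6, -0.2, 81.5]
contact_force: [-1.9, 1.5, 2.2]
gripper_width: 0.3
```

>>> drive_tool --pt "0 0 0 0.1 0" --pt "0 0 0 0.1 0" --pt "0 0 0 0.1 0"

```text
t: 10.63
ee_pos: [537.4, -27.4, 242.9]
eef_rot: [179.6, -0.2, 81.5]
contact_force: [-0.7, -0.0, 2.5]
gripper_width: 0.5
```

Key 4 is up and springy, so key 2 is the latched one. Back to it.

>>> drive_tool --pt "0 0 0 -1 0" --pt "0 0 0 -2 0" --pt "0 3 0 -2 0" --pt "0 6 0 -2 0" --pt "0 9.6 0 -2 0" --pt "0 9.6 0 -1 0" --pt "0 9.6 0 -0.2 0" --pt "0 9.6 0 -0.2 0"

```text
t: 11.3
ee_pos: [551.1, 67.3, 243.3]
eef_rot: [179.8, -0.1, 81.6]
contact_force: [0.3, -0.4, -0.8]
gripper_width: 0.0
```

>>> drive_tool --pt "0 0 0 0 0" --pt "0 0 0 0 0" --pt "0 0 0 0 0"

```text
t: 11.55
ee_pos: [551.1, 66.3, 243.5]
eef_rot: [179.8, -0.1, 81.5]
contact_force: [-0.2, 0.3, 0.4]
gripper_width: 0.8
```

>>> drive_tool --pt "0 0 0 0.2 0" --pt "0 0 0 0.4 0" --pt "0 0 0 0.5 0" --pt "0 0 0 0.6 0" --pt "0 0 0 0.7 0" --pt "0 0 0 0.8 0" --pt "0 0 0 0.8 0"

```text
t: 12.13
ee_pos: [551.3, 65.8, 237.0]
eef_rot: [179.7, -0.0, 81.4]
contact_force: [-3.0, -2.8, 6.7]
gripper_width: 0.3
```

>>> drive_tool --pt "0 0 0 0.1 0" --pt "0 0 0 0.2 0" --pt "0 0 0 0.2 0" --pt "0 0 0 0.2 0"

```text
t: 12.47
ee_pos: [551.2, 65.7, 236.4]
eef_rot: [179.7, -0.1, 81.4]
contact_force: [-4.0, -0.5, 7.3]
gripper_width: 0.8
```

>>> drive_tool --pt "0 0 0 0.1 0" --pt "0 0 0 0.2 0" --pt "0 0 0 0.3 0" --pt "0 0 0 0.3 0"

```text
t: 12.8
ee_pos: [551.1, 65.7, 234.9]
eef_rot: [179.6, -0.1, 81.4]
contact_force: [-3.6, -1.0, 8.1]
gripper_width: 0.6
```

>>> drive_tool --pt "0 0 0 0.1 0" --pt "0 0 0 0.2 0" --pt "0 0 0 0.2 0"

```text
t: 13.05
ee_pos: [551.0, 65.7, 234.4]
eef_rot: [179.6, -0.1, 81.4]
contact_force: [-4.5, -0.3, 8.4]
gripper_width: 0.6
```

>>> drive_tool --pt "0 0 0 0.1 0" --pt "0 0 0 0.2 0" --pt "0 0 0 0.25 0" --pt "0 0 0 0.25 0"

```text
t: 13.38
ee_pos: [550.9, 65.6, 234.3]
eef_rot: [179.6, -0.1, 81.4]
contact_force: [-5.1, -0.6, 11.5]
gripper_width: 0.5
```

>>> drive_tool --pt "0 0 0 0.2 0" --pt "0 0 0 0.3 0" --pt "0 0 0 0.3 0"

```text
t: 13.63
ee_pos: [550.8, 65.7, 234.2]
eef_rot: [179.5, -0.1, 81.4]
contact_force: [-8.1, -1.3, 14.3]
gripper_width: 0.6
```

At the stop with 14 N. Next I lift off slowly and then check the height.

>>> drive_tool --pt "0 0 0 -0.3 0" --pt "0 0 0 -0.6 0" --pt "0 0 0 -0.9 0" --pt "0 0 0 -1.2 0" --pt "0 0 0 -2 0" --pt "0 0 0 -3 0" --pt "0 0 0 -3 0" --pt "0 0 0 -3 0"

```text
t: 14.3
ee_pos: [550.8, 65.7, 265.2]
eef_rot: [179.4, -0.1, 81.4]
contact_force: [0.0, 0.7, -0.1]
gripper_width: 0.1
```

>>> drive_tool --pt "0 -2 0 -3 0" --pt "0 -5 0 -6 0" --pt "0 -8 -2 -10 0" --pt "0 -12 -5 -12 0" --pt "0 -16 -9 -12 0" --pt "0 -20 -12 -12 0" --pt "0 -20 -12 -12 0" --pt "0 -20 -12 -12 0"

```text
t: 14.97
ee_pos: [397.8, -117.3, 384.5]
eef_rot: [179.3, 0.0, 81.2]
contact_force: [0.2, -0.5, 1.0]
gripper_width: 0.6
```

```bash
python3 - <<'E'
from cell import robot
import cv2
o=robot.get_obs();print(o["t"],o["ee_pos"],o["contact_force"])
for c in ["side","top"]:
    f=robot.grab_frame(c);cv2.imwrite(f"pics/{c}3.png",f)
f=cv2.imread("pics/side3.png")[220:360,160:360];g=cv2.imread("pics/side0.png")[220:360,160:360]
cv2.imwrite("pics/side3c.png",cv2.resize(cv2.vconcat([g,f]),None,fx=2.14,fy=2.14*1,interpolation=cv2.INTER_CUBIC))
cv2.imwrite("pics/side3d.png",cv2.resize(f,None,fx=4,fy=4,interpolation=cv2.INTER_CUBIC))
E
```

```text
14.9667 [ 397.75143181 -117.26313415  384.46436463] [ 0.204743   -0.54347952  0.9781446 ]
```

View pics/side3c.png

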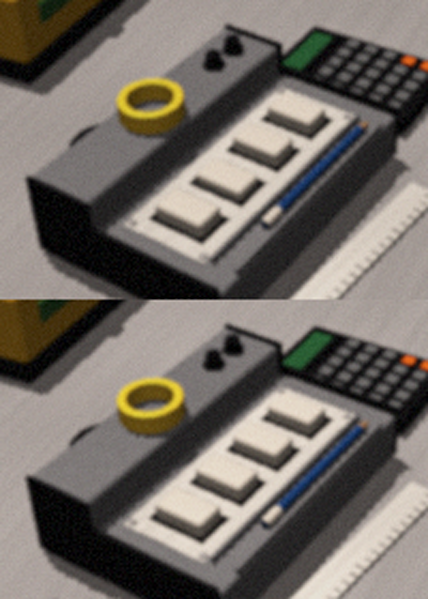

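View pics/side3d.png

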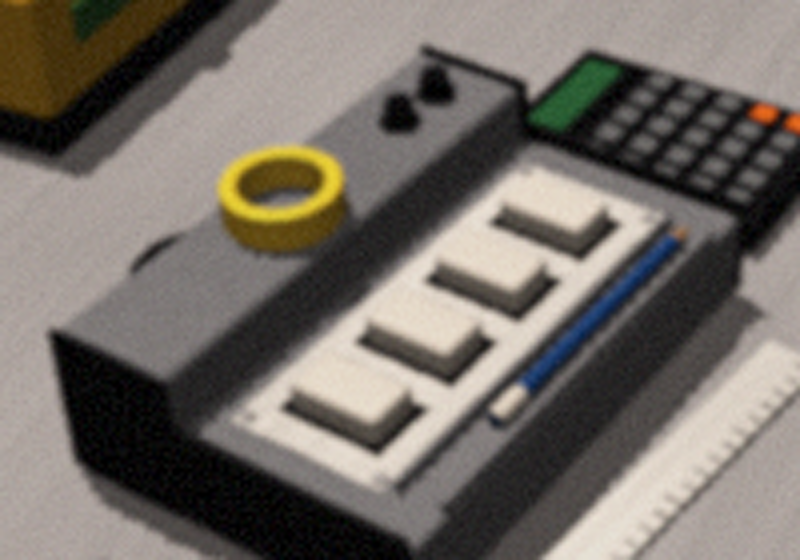

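View pics/top3.png

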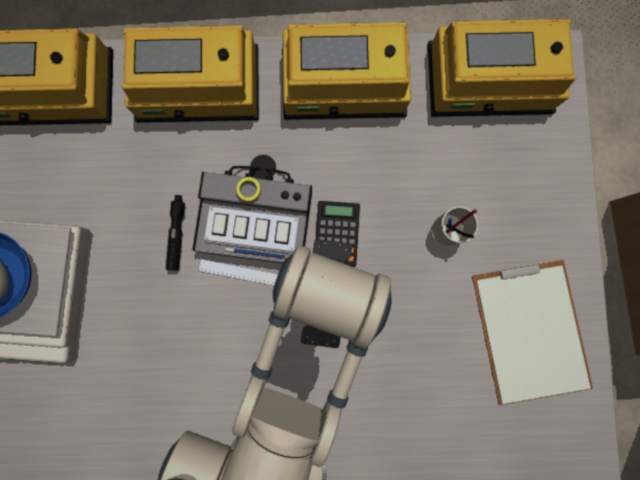

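The side view shows key 2 at crop pixel (425,335) with the same side wall as its neighbours. Before, it stood visibly lower. The pencil, tape roll, ruler and calculator have not moved.

```bash
python3 -c "
from cell import robot
o=robot.get_obs();print(o['t'],o['joint_vel'].round(2));print(robot.sign_off())"
```

```text
15.0667 [ 2.96  2.48 -0.89  0.83 -0.6   1.04]
the job is handed in; nothing more can be done
None
```

Key 2 was the latched one. I pressed it to its stop and let it go, and it came back up level with the other three. The job was handed in at about 15 s.

- **Tapping:** I went along the row from the left, keys 1 to 4. Keys 1, 3 and 4 met the finger at the up height (TCP about 244 mm) and gave springily, by less than 2 mm. Key 2 met it about 4 mm lower and stayed stiff.
- **Tap forces:** The highest readings were 3.7 N on key 1, 4.3 N on key 2, 3.1 N on key 3 and 2.5 N on key 4. Keys 1, 2 and 3 went above the 1 to 3 N called a light tap. They stayed under the 5.5 N that switches an up key on and the 4.5 N at which the latched key starts to give. Force noise was about ±1 N.
- **Pressing:** I returned to key 2 and pressed it to the stop, about 10 mm below the up height, where the force reached 14 N. Then I lifted off and moved the arm clear.
- **Last checks:** The side picture shows all four keys level, and the pencil, tape roll, ruler and calculator where they were. The top picture shows the torch and mug unmoved, though the arm hides part of the ruler and calculator there. I judged key 2's final height from the picture only and did not tap it again. The arm was still settling slowly, clear of everything, when I handed in.

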